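# Refit the feeder's stirrer and hold it home

## Robot

A 6-joint arm with a two-finger parallel gripper is mounted at the origin on the work surface. World frame = base frame: x ahead of the robot, y to its left, z up, the work surface at z = 0. Lengths are in mm, angles in rad, forces in N, time in s.
With the tool pointing down it reaches from about 300 to 775 mm from the base axis. Payload 14.6 kg.
Tool frame: the origin (TCP) lies midway between the tips of the shut fingers; the grasp point (between the pads) lies 19 mm behind it (ctrl.pinch_z is the z of the grasp point in the tool frame, in mm); z points along the fingers, y is the line along which they close (so a half turn about z gives the same grasp; the last joint's range is limited). The gripper opens to 94 mm and grips with 3 to 60 N. Pads are 16 mm wide; open, the fingers measure 119 mm over their backs; the gripper's body (75 mm by 177 mm) begins 78 mm behind the grasp point.
Start: joints at [1.143, 0.3, 1.521, -0, 1.321, -0.067], TCP at [194.159, 514.579, 185.346] pointing down, gripper open.
Joint ranges: [-3.03, 3.03], [-0.79, 2.21], [0.23, 2.52], [-1.04, 4.18], [0, 3.07], [-2.55, 2.55]. Speed limits (rad/s): [2.22, 2.22, 2.57, 3.14, 3.14, 3.14].

## Interface

Orientations are given as a 3x3 rotation matrix whose columns are the frame's x, y, z axes.
In Python, from workcell import ctrl gives the robot as it stands.
- The arm moves only by the tool jog_arm, never from a script. Its argument "plan" is a list of rows, each a list of 2 entries, a list of its own where there are three numbers: the shift along the tool's x, y, z in parts of the range, where 1.0 means 0.8 m, then the turn, a rotation vector about the tool's x, y, z in a scale on which 1.0 is pi rad. A call has exactly 10 rows; each row is the pose to reach, as a shift and turn from the pose commanded when the call began, along the tool's axes at that moment; what a row does not reach only later rows make up. A row lasts 1/12 s, in which the tool goes at most 41.7 mm and 7.16 degrees, less where a joint would pass 70% of its speed; a pose out of reach is approached as far as the arm can. Shift and turn numbers lie between -1 and 1, and a call with a number outside is refused. A call with a gripper value outside its range is refused whole. "jaw" is the opening, from -1 (shut) to 1 (fully open), set as the call begins (left out, the last holds). The fingers move at their own pace and stop on an object; "grip_force" is the grip in N (left out, the last holds). Time passes only in rows, so rows that repeat a pose let the fingers close, or fill a call up. It gives the time, the measured TCP pose, the force, the opening and the grip force at its end, in the units of the state.
- ctrl.observe(): the state, without advancing time (a new reading comes with each control period).
- ctrl.camera(name): name is "scene" or "top"; returns a dict with "color" (420x560x3 uint8, red, green, blue), "fx", "fy", "cx", "cy" (pixels), "rvec" (rotation vector, rad) and "tvec" (3), from world to camera coordinates, as OpenCV has them. Camera axes: x right, y down, z forward; pixel columns grow to the right and rows downward; lengths in mm; the calibration is good to about 2 mm. A picture is of the moment at which its call begins. There is no depth.
- ctrl.close_job(): hands the job in; it is judged then, once.
Trained networks look in a picture, given as the dict that the camera call returned (one of the last four; its "shot" number tells which), for a name from the list of things; names that differ only in an ending like _2 or _b are one class to them, and where a whole thing is asked for, a point or a joint stands for the part that bears it (a point fixed in the world has none). Each returns a list of dicts, best first, with "confidence" (0 to 1); they miss things now and then, are a little off and sometimes report something else, mostly with a low value. They report only what shows in the picture. A call takes as long as a camera call. They do not tell look-alikes from the thing itself.
- ctrl.find_in(label, picture): "extent" ([left, top, right, bottom] in pixels, round what is visible of it).
The state is a dict: "t": time; "joints": joint angles; "dq": joint speeds; "tau": joint torques, N m; "tool_pos": TCP position; "tcp_rot": TCP orientation; "ft_force": force on the tool from outside, world axes, zero at the start; "wrist_torque": the same for the moment, N m; "width": finger opening in mm; "grip_force": force on a finger pad.
Only numpy, scipy, OpenCV 4.12 (cv2) and the standard library are available. Lean on these libraries where they do the work, as an engineer would, in place of code of your own. Each camera call takes 0.05 s, during which the arm holds its last target. There are 200 camera calls.

## Task

The seed stirrer has been washed and is standing in the wooden drying block: put it back into the hub of the round bird feeder base. Turn it until its splined foot meshes with the cross-shaped slot, slide it down and press it fully home against the spring, collar flat on the hub, and finish while still holding it pressed down there (do not let go). Leave the dish, the scoop and the dowel where they are.

Things in the scene. Friction and masses are not known exactly. Their poses are not given: they have to be found in the camera images.
- stirrer: Grey plastic seed stirrer, loose, about 0.09 kg, 106 mm tall, upright, foot in the drying block's hole. Origin: middle of the foot's lowest edge; z up the stem. Foot, z 0 to 30 mm: a cross, one pair of wings 44 mm tip to tip along x, the other 30 mm along y, all 12 mm thick; the lowest 6 mm taper to V keels (lead-in) 41 and 27 mm long.
- collar (a point): Middle of the underside of the stirrer's round collar, 30 mm above the stirrer's origin, axes as the stirrer's. Collar 58 mm across, 6 mm thick; above it a stem 18 mm thick, 34 mm tall, with two thin tilted paddles along +x and -x reaching 60 mm from the axis, z 38 to 54 mm above the stirrer's origin.
- grip (a point): Centre of the grasp on the stirrer's flat upright finger tab, 90 mm above the stirrer's origin on the stem's axis; axes as the stirrer's. The tab spans z 70 to 106 mm above that origin, 40 mm along x (parallel to the long wings) and 12 mm thick along y: grip it across y.
- feeder: White plastic bird feeder base, fixed: a round open tub 190 mm across at the rim, 60 mm high, with a square hub 70 x 70 mm in its centre, hub top 45 mm above the surface. Origin: centre of the underside; x along the long slot of the hub.
- socket (a point): Centre of the hub's slot at the hub's flat top, axes as the feeder's. The slot is a cross, 47 mm long in x and 33 mm in y, both 15 mm wide: the foot enters only with its long wings along the long slot, either way round. 22 mm down the foot meets the spring plunger. Fully home, the collar lies on the hub's top and the foot's lowest edge is 30 mm below this point.
- plunger (a joint): Spring plunger in the bottom of the slot, in m: 0 up and free, grows as it is pressed down; 0.008 when the stirrer is fully home. It pushes up with 3 N at first and 7 N when home, so the stirrer rises again if it is let go.
- block: Wooden drying block, fixed, 80 x 80 x 40 mm high, with a round hole 50 mm wide right through it from top to bottom, in which the stirrer's foot stands while its collar rests on the block's top. Origin: centre of the underside.
- dish: Bystander: white ceramic bird bath dish, 140 mm across, 35 mm high, loose. Origin: centre of the underside.
- scoop: Bystander: small green plastic seed scoop, pan 55 x 80 mm, 31 mm high, handle 90 mm long towards its -y, loose. Origin: under the middle of the pan.
- dowel: Bystander: wooden perch dowel, 14 mm thick, 200 mm long along its y, with a 24 mm square end block at each end, loose. Origin: under the middle.
Not all that is in view belongs to the job. Of the things that look like the stirrer, the largest one is meant.

How it is judged (in metres and radians):
On the way, in this order (a step that is already met when the one before it is completed fails the run):
1. the stirrer is lifted clear of the drying block (z of stirrer in the frame of block above 0.05 m), for 0.1 s.
2. the splined foot has meshed: at least 12 mm deep in the slot, long wings in the long slot (z of stirrer in the frame of socket below -0.012 m and horizontal distance between stirrer and socket below 0.006 m and angle between the x axis of stirrer and the x axis of feeder, either way round below 0.15 rad), for 0.1 s.
At the end, for the whole second after the job is handed in: Foot meshed in the slot (within 4 mm of its centre, 0.12 rad of its direction, upright within 0.08 rad), pressed home to within 2 mm of collar on hub, spring plunger down more than 6 mm, still, and the fingers still on the stirrer with more than 1 N (value of joint plunger above 0.006 m and z of stirrer in the frame of socket below -0.028 m and horizontal distance between stirrer and socket below 0.004 m and angle between the x axis of stirrer and the x axis of feeder, either way round below 0.12 rad and angle between stirrer's own z axis and vertical below 0.08 rad and contact force between the fingers and stirrer above 1 N and linear speed of stirrer below 0.02 m/s); the arm keeps its last pose, push and grip.
It fails at once if the dish is moved more than 3 cm (distance of dish from where it was at the start of the episode above 0.03 m).
It fails at once if the scoop is moved more than 3 cm (distance of scoop from where it was at the start of the episode above 0.03 m).
It fails at once if the dowel is moved more than 3 cm (distance of dowel from where it was at the start of the episode above 0.03 m).
It also fails if it takes over 42 s, if anything falls off the work surface, if the arm or the gripper's body presses on something with over 40 N, if the wrist force passes 120 N, or if a joint passes its speed limit or range.

## Working session

There is one attempt and no reset: what is moved stays moved. The work goes in short steps, Python scripts to look and compute and a tool call to move; the robot and the scene stay as the last step left them, time stands still between calls to the robot, and variables do not carry over. Pictures are saved under pics/ and viewed, at most 10 in all, crops included, and the job is handed in when it is done.

Besides the shell and the picture viewer there is one more tool, called after "Call:" by a JSON object that holds its "method" and its "body", one argument or row to a line. jog_arm: Moves the arm, as the interface text tells. Its arguments: {"type":"object","properties":{"plan":{"type":"array","items":{"type":"array"}},"jaw":{"type":"number"},"grip_force":{"type":"number"}},"required":["plan"]}

```bash
mkdir -p pics; cat > h.py <<'E'
import numpy as np, cv2, pickle
from workcell import ctrl
def shot(n):
    p=ctrl.camera(n); return p
def save(p,f): cv2.imwrite('pics/'+f,p['color'][:,:,::-1])
def K(p): return np.array([[p['fx'],0,p['cx']],[0,p['fy'],p['cy']],[0,0,1.]])
def proj(p,X): return cv2.projectPoints(np.array(X,float).reshape(-1,3),np.array(p['rvec'],float),np.array(p['tvec'],float),K(p),None)[0].reshape(-1,2)
def ray(p,uv,z):
    R=cv2.Rodrigues(np.array(p['rvec'],float))[0]; t=np.array(p['tvec'],float).ravel()
    c=-R.T@t; d=R.T@np.linalg.inv(K(p))@np.array([uv[0],uv[1],1.])
    return c+d*(z-c[2])/d[2]
E
python3 - <<'E'
from h import *
for n in('scene','top'):
    p=shot(n); save(p,n+'0.png'); pickle.dump(p,open(n+'0.pkl','wb'))
    R=cv2.Rodrigues(np.array(p['rvec'],float))[0]; print(n,p['fx'],(-R.T@np.array(p['tvec']).ravel()).round(),R[2].round(2))
    for l in('stirrer','feeder','block','dish','scoop','dowel'):
        print(l,[(np.round(d['extent']).tolist(),round(d['confidence'],2)) for d in ctrl.find_in(l,p)])
E
```

```text
scene 417.69423370771193 [ 844. -568.  542.] [-0.38  0.72 -0.58]
stirrer [([146.0, 304.0, 204.0, 352.0], 0.92), ([217.0, 237.0, 280.0, 290.0], 0.58), ([240.0, 329.0, 295.0, 376.0], 0.56)]
feeder [([258.0, 152.0, 344.0, 215.0], 0.89)]
block [([216.0, 259.0, 275.0, 313.0], 0.88)]
dish [([334.0, 222.0, 409.0, 270.0], 0.72)]
scoop [([214.0, 154.0, 264.0, 193.0], 0.9)]
dowel [([96.0, 223.0, 180.0, 307.0], 0.68)]
top 527.3552968410431 [ 287.  -11. 1234.] [ 0.21 -0.01 -0.98]
stirrer [([326.0, 177.0, 352.0, 228.0], 0.66), ([379.0, 210.0, 414.0, 230.0], 0.54), ([367.0, 157.0, 401.0, 173.0], 0.53)]
feeder [([156.0, 188.0, 241.0, 276.0], 0.92)]
block [([318.0, 190.0, 359.0, 228.0], 0.92)]
dish [([230.0, 115.0, 291.0, 176.0], 0.83)]
scoop [([176.0, 286.0, 252.0, 316.0], 0.94)]
dowel [([311.0, 286.0, 401.0, 307.0], 0.76)]
```

```bash
python3 - <<'E'
import cv2
a=cv2.imread('pics/top0.png')[100:330,140:430]; b=cv2.imread('pics/scene0.png')[140:390,90:420]
cv2.imwrite('pics/top1.png',cv2.resize(a,None,fx=2.6,fy=2.6,interpolation=3)); cv2.imwrite('pics/sc1.png',cv2.resize(b,None,fx=2.4,fy=2.4,interpolation=3))
E
```

```text
(no output)
```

View pics/top1.png

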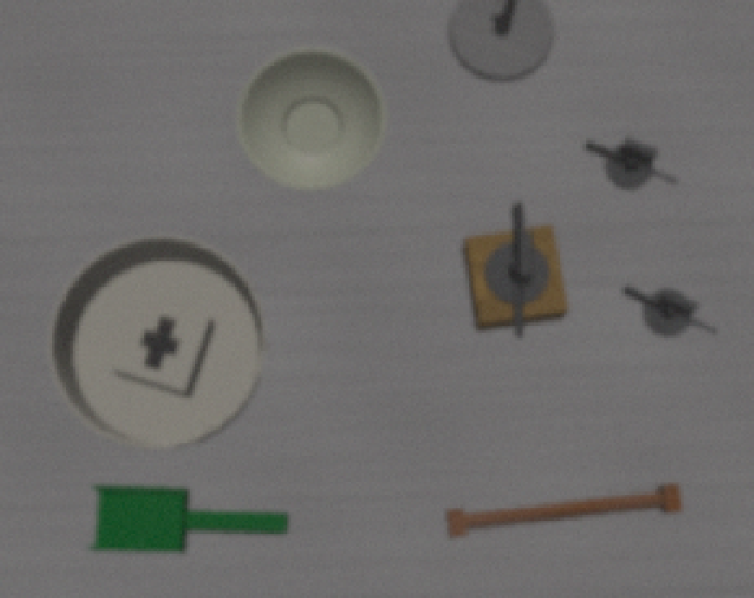

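View pics/sc1.png

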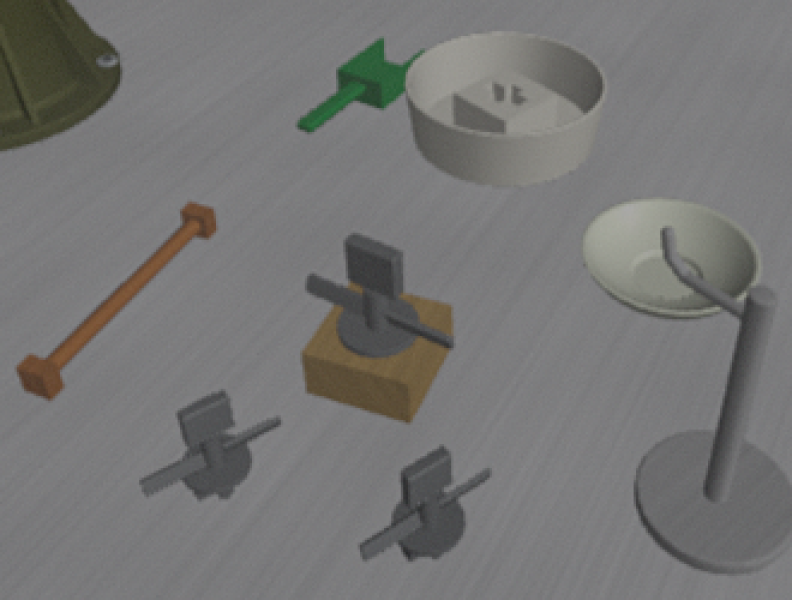

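```bash
cat > fit.py <<'E'
from h import *
from scipy.optimize import minimize
def box(x0,x1,y0,y1,z0,z1): return [[x,y,z] for x in(x0,x1) for y in(y0,y1) for z in(z0,z1)]
def cyl(r,z0,z1): return [[r*np.cos(a),r*np.sin(a),z] for a in np.linspace(0,6.28,40) for z in(z0,z1)]
BODY=[cyl(29,30,36),cyl(9,36,70),box(-20,20,-6,6,70,106)]
FOOT=[box(-22,22,-6,6,5,30),box(-6,6,-15,15,5,30)]
def cross(L=47,W=33,t=15):
    a,b,c=L/2,W/2,t/2
    return [[a,c,0],[c,c,0],[c,b,0],[-c,b,0],[-c,c,0],[-a,c,0],[-a,-c,0],[-c,-c,0],[-c,-b,0],[c,-b,0],[c,-c,0],[a,-c,0]]
def place(P,x,y,z,a):
    c,s=np.cos(a),np.sin(a); return np.array(P,float)@np.array([[c,-s,0],[s,c,0],[0,0,1]]).T+[x,y,z]
S=8
def mask(p,parts,pose,win,hull=True):
    x0,y0,x1,y1=win; m=np.zeros(((y1-y0)*S,(x1-x0)*S),np.uint8)
    for P in parts:
        q=((proj(p,place(P,*pose))-[x0,y0]+.5)*S).astype(np.int32)
        cv2.fillPoly(m,[cv2.convexHull(q) if hull else q],255)
    return cv2.resize(m,(x1-x0,y1-y0),interpolation=cv2.INTER_AREA)/255.
def fit(pics,parts,x0,z,wins,hull=True,mk=None,ring=5):
    """maximise inside/ring contrast (fraction explained) over x,y,yaw"""
    def cost(v):
        c=0
        for p,w in zip(pics,wins):
            m=mask(p,parts,(v[0],v[1],z,v[2]),w,hull)
            g=p['color'][w[1]:w[3],w[0]:w[2]].max(2).astype(float)
            r=cv2.dilate(m,np.ones((ring,ring)))
            A=np.stack([r*m,r],-1).reshape(-1,2); sel=r.ravel()>.5
            A=np.stack([m.ravel()[sel],np.ones(sel.sum())],1); b=g.ravel()[sel]
            k,*_=np.linalg.lstsq(A,b,rcond=None); c+=((A@k-b)**2).mean()/b.var()+(1 if k[0]>0 else 0)
        return c/len(pics)
    best=None
    for da in(-.3,-.15,0,.15,.3):
      for dx,dy in((0,0),(4,3),(-4,-3)):
        s=np.array([x0[0]+dx,x0[1]+dy,x0[2]+da])
        r=minimize(cost,s,method='Nelder-Mead',options=dict(initial_simplex=s+np.array([[0,0,0],[4,0,0],[0,4,0],[0,0,.12]]),xatol=.02,fatol=1e-5))
        if best is None or r.fun<best.fun:best=r
    return best.x.round(3),round(best.fun,3)
E
python3 - <<'E'
from fit import *
t=pickle.load(open('top0.pkl','rb'));s=pickle.load(open('scene0.pkl','rb'))
f=lambda u,v:(140+u/2.6,100+v/2.6)
col=ray(t,f(516,275),46); sk=ray(t,f(159,342),45)
pa=ray(t,f(518,205),56);pb=ray(t,f(518,335),56)
ca=ray(t,f(167,318),45);cb=ray(t,f(153,367),45)
print(col,sk,pa,pb,ca,cb)
ya=np.arctan2(*(pa-pb)[[1,0]]); yc=np.arctan2(*(ca-cb)[[1,0]]); print(ya,yc)
wt=(300,165,380,240);ws=(200,225,300,320)
print('scene',fit([s],BODY,(col[0],col[1],ya),10,[ws]))
print('top',fit([t],BODY,(col[0],col[1],ya),10,[wt]))
print('both',fit([s,t],BODY,(col[0],col[1],ya),10,[ws,wt]))
print('slot',fit([t],[cross()],(sk[0],sk[1],yc),45,[(180,210,225,255)],hull=False,ring=5))
for n,l in(('dish',35),('pole',0)): pass
print('pole base',ray(t,f(500,38),5), 'dowel',ray(t,f(565,508),12),'dish',ray(t,f(311,118),35))
E
```

```text
[ 556.36076768 -147.60908463   46.        ] [504.63125005 169.35902413  45.        ] [ 618.04466755 -151.42982963   56.        ] [ 500.31732505 -145.52474776   56.        ] [525.96582356 162.43201668  45.        ] [482.52546872 174.47618723  45.        ]
-0.05011696492721166 -0.27046391301624356
scene (array([ 5.57026e+02, -1.50120e+02, -1.34000e-01]), np.float64(0.326))
top (array([ 5.59674e+02, -1.47865e+02,  8.70000e-02]), np.float64(0.297))
both (array([ 5.57548e+02, -1.48861e+02,  1.80000e-02]), np.float64(0.396))
slot (array([ 5.05131e+02,  1.69527e+02, -3.22000e-01]), np.float64(0.116))
pole base [ 798.45569901 -148.61625585    5.        ] dowel [ 352.26039937 -184.25272025   12.        ] dish [712.04306632  32.40781319  35.        ]
```

```bash
cat >> fit.py <<'E'
def tilt(x0,x1,k): 
    return [[x,k*s*7+e,z] for x in(x0,x1) for s,z in((-1,38),(1,54)) for e in(-1.5,1.5)]
def bodyp(k): return BODY+[tilt(8,60,k),tilt(-60,-8,-k)]
def overlay(p,parts,pose,win,f,k=6,hull=True):
    x0,y0,x1,y1=win; im=cv2.resize(p['color'][y0:y1,x0:x1,::-1],None,fx=k,fy=k,interpolation=3)
    im=cv2.convertScaleAbs(im,alpha=1.6)
    for P in parts:
        q=((proj(p,place(P,*pose))-[x0,y0]+.5)*k).astype(np.int32)
        cv2.polylines(im,[cv2.convexHull(q) if hull else q],True,(0,0,255),1)
    return im
E
python3 - <<'E'
from fit import *
t=pickle.load(open('top0.pkl','rb'));s=pickle.load(open('scene0.pkl','rb'))
wt=(300,165,380,240);ws=(200,225,300,320)
B=[]
for k in(-1,-.6,-.3,.3,.6,1):
    for n,a,b in(('s',[s],[ws]),('t',[t],[wt]),('st',[s,t],[ws,wt])):
        r=fit(a,bodyp(k),(557.5,-148.8,-.03),10,b); print(k,n,*r)
        if n=='st':B.append((r[1],k,r[0]))
_,k,v=min(B,key=lambda q:q[0]); pose=(v[0],v[1],10,v[2]); print(k,v)
a=overlay(t,bodyp(k),pose,wt,'',5);b=overlay(s,bodyp(k),pose,ws,'',4)
c=overlay(t,[cross()],(505.1,169.5,45,-.322),(170,200,230,260),'',6,False)
b=cv2.resize(b,(400,380));a=cv2.resize(a,(400,375))
im=np.zeros((380,800,3),np.uint8);im[:375,:400]=a;im[:,400:]=b
cv2.imwrite('pics/ov.png',im);cv2.imwrite('pics/ovc.png',c)
E
```

```text
-1 s [ 5.56691e+02 -1.49590e+02 -1.01000e-01] 0.422
-1 t [ 5.59484e+02 -1.47579e+02 -5.80000e-02] 0.356
-1 st [ 5.56662e+02 -1.48563e+02 -8.20000e-02] 0.45
-0.6 s [ 5.56894e+02 -1.49983e+02 -5.20000e-02] 0.308
-0.6 t [ 5.60219e+02 -1.47838e+02 -4.80000e-02] 0.252
-0.6 st [ 5.57631e+02 -1.48875e+02 -3.80000e-02] 0.348
-0.3 s [ 5.56664e+02 -1.49742e+02 -4.80000e-02] 0.22
-0.3 t [ 5.59979e+02 -1.48207e+02 -3.20000e-02] 0.249
-0.3 st [ 5.57344e+02 -1.48779e+02 -3.50000e-02] 0.3
0.3 s [ 5.56089e+02 -1.49580e+02 -4.50000e-02] 0.335
0.3 t [ 5.60244e+02 -1.47449e+02 -3.30000e-02] 0.263
0.3 st [ 5.57693e+02 -1.48671e+02 -2.80000e-02] 0.376
0.6 s [ 5.56595e+02 -1.49605e+02 -1.18000e-01] 0.434
0.6 t [ 5.60505e+02 -1.47879e+02 -4.70000e-02] 0.246
0.6 st [ 5.57585e+02 -1.48981e+02 -2.90000e-02] 0.417
1 s [ 5.56361e+02 -1.49721e+02 -1.70000e-01] 0.478
1 t [ 5.60482e+02 -1.47777e+02 -8.00000e-02] 0.34
1 st [ 5.56383e+02 -1.48151e+02 -9.50000e-02] 0.489
-0.3 [ 5.57344e+02 -1.48779e+02 -3.50000e-02]
```

View pics/ov.png

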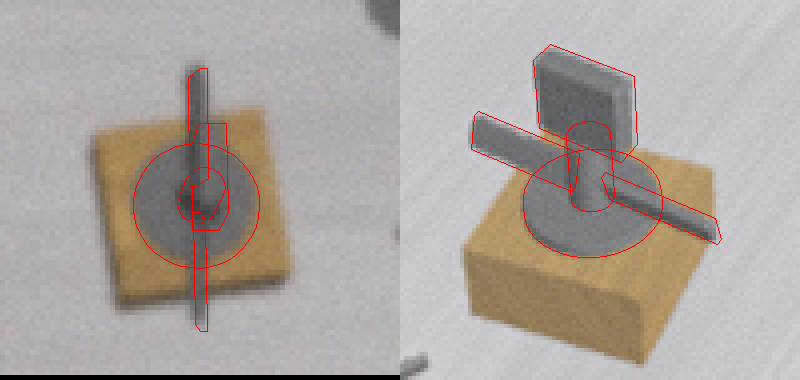

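View pics/ovc.png

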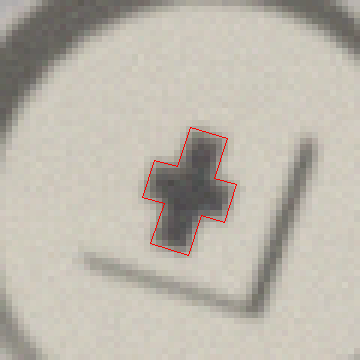

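```bash
cat >> h.py <<'E'
from scipy.spatial.transform import Rotation as Ro
def togo(pos,yaw,flip=False):
    """shift & turn in tool axes; tool down, tool y axis along stirrer y (+-)"""
    o=ctrl.observe(); R=np.array(o['tcp_rot']); P=np.array(o['tool_pos'])
    out=[]
    for s in(1,-1):
        y=s*np.array([-np.sin(yaw),np.cos(yaw),0]); z=np.array([0,0,-1.]); T=np.stack([np.cross(y,z),y,z],1)
        out.append((Ro.from_matrix(R.T@T).as_rotvec().round(3)))
    print('shift',(R.T@(np.array(pos)-P)).round(1),'turn',*out,'t',round(o['t'],2),'pos',P.round(1),'F',np.round(o['ft_force'],1),'w',round(o['width'],1),'g',round(o['grip_force'],1),'j',np.round(o['joints'],2))
    return o
E
python3 - <<'E'
from fit import *
o=togo((558,-148.5,130),-.04); print(np.round(o['tcp_rot'],3))
t=pickle.load(open('top0.pkl','rb'))
w=(180,210,225,255);g=t['color'][w[1]:w[3],w[0]:w[2]].max(2).astype(float)
for th in(80,95,110,120):
    n,l,st,c=cv2.connectedComponentsWithStats((g<th).astype(np.uint8))
    i=l[22-0,21] ; 
    q=np.argwhere(l==i)[:,::-1]+[w[0],w[1]]; P=np.array([ray(t,a,45)[:2] for a in q]); ev,V=np.linalg.eigh(np.cov(P.T)); d=V[:,1]
    print(th,i,len(q),P.mean(0).round(1),np.arctan(d[1]/d[0]).round(3),np.sqrt(ev).round(1))
for L,W,T in((47,33,15),(45,31,13),(43,29,11)): print(L,fit([t],[cross(L,W,T)],(505,169.5,-.3),45,[w],hull=False,ring=5))
E
```

```text
shift [-574.5 -491.9   55.3] turn [ 0.    -0.    -0.321] [-0.    -0.     2.821] t 0.7 pos [194.2 514.6 185.4] F [ 0.2 -0.3  0.5] w 94.2 g 0.0 j [ 1.14  0.3   1.52  0.    1.32 -0.07]
[[-0.936  0.353 -0.   ]
 [ 0.353  0.936  0.   ]
 [ 0.     0.    -1.   ]]
80 1 139 [504.4 169.9] -0.346 [ 6.4 10.4]
95 1 169 [504.9 170. ] -0.295 [ 6.9 11.4]
110 1 212 [504.8 169.5] -0.335 [ 7.8 12.3]
120 2 247 [504.8 169.7] -0.304 [ 8.6 12.8]
47 (array([ 5.05131e+02,  1.69608e+02, -3.23000e-01]), np.float64(0.117))
45 (array([ 5.04886e+02,  1.69703e+02, -3.35000e-01]), np.float64(0.093))
43 (array([ 5.04885e+02,  1.69631e+02, -3.23000e-01]), np.float64(0.136))
```

The manual's scale: shifts go in shares of 0.8 m and turns go in shares of pi rad. Converting my numbers, -300 mm / 800 = -0.375, -270 mm / 800 = -0.3375, -0.321 rad / 3.1416 = -0.1022.

Call:
{"method": "jog_arm", "body": {
  "plan": [
    [[-0.0375,-0.0313,0],[0,0,-0.0318]],
    [[-0.075,-0.0638,0],[0,0,-0.0637]],
    [[-0.1125,-0.0963,0],[0,0,-0.1022]],
    [[-0.15,-0.1288,0],[0,0,-0.1022]],
    [[-0.1875,-0.16,0],[0,0,-0.1022]],
    [[-0.225,-0.1925,0],[0,0,-0.1022]],
    [[-0.2625,-0.225,0],[0,0,-0.1022]],
    [[-0.3,-0.2563,0],[0,0,-0.1022]],
    [[-0.3375,-0.2888,0],[0,0,-0.1022]],
    [[-0.375,-0.3213,0],[0,0,-0.1022]]
  ],
  "jaw": 1
}}

```text
t: 1.53
tool_pos: [384.6, 166.4, 185.7]
tcp_rot: [[-0.999, 0.04, 0.001], [0.04, 0.999, 0.0], [-0.001, 0.0, -1.0]]
ft_force: [1.7, 0.7, 1.2]
width: 93.6
grip_force: 0.0
```

```bash
python3 - <<'E'
from h import *
togo((558,-148.5,130),-.04)
E
```

```text
shift [-185.7 -307.8   55.7] turn [0.    0.001 0.   ] [-1.000e-03  0.000e+00 -3.141e+00] t 1.53 pos [384.6 166.4 185.7] F [1.7 0.7 1.2] w 93.6 g 0.0 j [ 0.32  0.    1.86  0.    1.28 -1.21]
```

In the tool's units: -308 mm / 800 = -0.385, -273 mm / 800 = -0.3413.

Call:
{"method": "jog_arm", "body": {
  "plan": [
    [[-0.025,-0.0425,0],[0,0,0]],
    [[-0.0513,-0.085,0],[0,0,0]],
    [[-0.0763,-0.1275,0],[0,0,0]],
    [[-0.1025,-0.17,0],[0,0,0]],
    [[-0.1288,-0.2125,0],[0,0,0]],
    [[-0.1538,-0.255,0],[0,0,0]],
    [[-0.18,-0.2975,0],[0,0,0]],
    [[-0.2063,-0.3413,0],[0,0,0]],
    [[-0.2325,-0.385,0.0125],[0,0,0]],
    [[-0.2325,-0.385,0.025],[0,0,0]]
  ]
}}

```text
t: 2.37
tool_pos: [559.4, -152.2, 164.4]
tcp_rot: [[-0.999, 0.044, 0.001], [0.044, 0.999, -0.001], [-0.001, -0.001, -1.0]]
ft_force: [-0.7, -0.2, -1.1]
width: 94.0
grip_force: 0.0
```

```bash
python3 - <<'E'
from fit import *
togo((558,-148.5,81),-.04)
s=shot('scene'); ws=(190,190,300,320); save(s,'s2.png')
print(fit([s],bodyp(-.3),(557,-149,-.04),10,[ws]))
cv2.imwrite('pics/s2z.png',overlay(s,bodyp(-.3),(557,-149,10,-.04),ws,'',5))
E
```

```text
shift [ 1.6  3.7 83.4] turn [-0.001  0.001 -0.004] [1.000e-03 1.000e-03 3.138e+00] t 2.37 pos [ 559.4 -152.2  164.4] F [-0.7 -0.2 -1.1] w 94.0 g 0.0 j [-0.33  0.38  1.46 -0.    1.3  -1.86]
(array([ 5.56653e+02, -1.49591e+02, -4.10000e-02]), np.float64(0.224))
```

View pics/s2z.png

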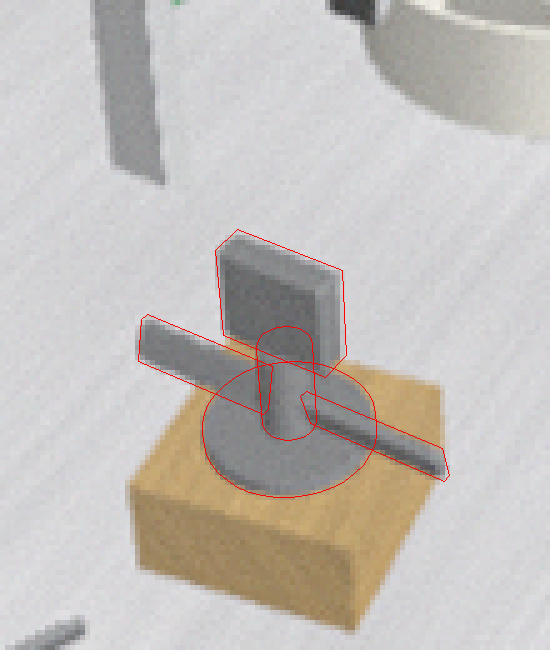

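In the tool's units: 84 mm / 800 = 0.105, 72 mm / 800 = 0.09.

Call:
{"method": "jog_arm", "body": {
  "plan": [
    [[0,0,0],[0,0,0]],
    [[0,0,0.015],[0,0,0]],
    [[0,0,0.03],[0,0,0]],
    [[0,0,0.045],[0,0,0]],
    [[0,0,0.06],[0,0,0]],
    [[0,0,0.075],[0,0,0]],
    [[0,0,0.09],[0,0,0]],
    [[0,0,0.105],[0,0,0]],
    [[0,0,0.105],[0,0,0]],
    [[0,0,0.105],[0,0,0]]
  ]
}}

```text
t: 3.25
tool_pos: [557.5, -146.9, 80.7]
tcp_rot: [[-0.999, 0.04, -0.001], [0.04, 0.999, 0.0], [0.001, 0.0, -1.0]]
ft_force: [0.5, -0.7, 0.2]
width: 93.9
grip_force: 0.0
```

Call:
{"method": "jog_arm", "body": {
  "plan": [
    [[0,0,0],[0,0,0]],
    [[0,0,0],[0,0,0]],
    [[0,0,0],[0,0,0]],
    [[0,0,0],[0,0,0]],
    [[0,0,0],[0,0,0]],
    [[0,0,0],[0,0,0]],
    [[0,0,0],[0,0,0]],
    [[0,0,0],[0,0,0]],
    [[0,0,0],[0,0,0]],
    [[0,0,0],[0,0,0]]
  ],
  "jaw": -1,
  "grip_force": 40
}}

```text
t: 4.08
tool_pos: [557.7, -146.9, 81.3]
tcp_rot: [[-0.999, 0.04, -0.0], [0.04, 0.999, 0.0], [0.0, 0.0, -1.0]]
ft_force: [-0.5, 0.5, -0.3]
width: 30.6
grip_force: 0.0
```

```bash
python3 - <<'E'
from fit import *
togo((558,-148.5,81),-.04)
s=shot('scene'); ws=(190,190,300,320); 
cv2.imwrite('pics/s3z.png',overlay(s,bodyp(-.3),(557,-149,10,-.04),ws,'',4))
E
```

```text
shift [-0.4 -1.6  0.3] turn [ 0. -0.  0.] [ 0.     0.    -3.141] t 4.08 pos [ 557.7 -146.9   81.3] F [-0.5  0.5 -0.3] w 30.6 g 0.0 j [-0.32  0.46  1.55 -0.    1.13 -1.85]
```

View pics/s3z.png

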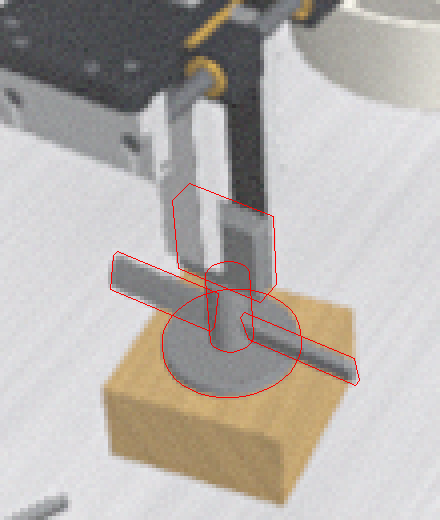

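The fingers straddle the tab (around 215,240 in the crop) and are still closing; let them finish.

Call:
{"method": "jog_arm", "body": {
  "plan": [
    [[0,0,0],[0,0,0]],
    [[0,0,0],[0,0,0]],
    [[0,0,0],[0,0,0]],
    [[0,0,0],[0,0,0]],
    [[0,0,0],[0,0,0]],
    [[0,0,0],[0,0,0]],
    [[0,0,0],[0,0,0]],
    [[0,0,0],[0,0,0]],
    [[0,0,0],[0,0,0]],
    [[0,0,0],[0,0,0]]
  ],
  "jaw": -1,
  "grip_force": 50
}}

```text
t: 4.97
tool_pos: [557.7, -146.9, 81.4]
tcp_rot: [[-0.999, 0.04, 0.0], [0.04, 0.999, -0.0], [-0.0, -0.0, -1.0]]
ft_force: [0.7, 0.5, -1.3]
width: 11.4
grip_force: 50.0
```

In the tool's units: -80 mm / 800 = -0.1, -70 mm / 800 = -0.0875.

Call:
{"method": "jog_arm", "body": {
  "plan": [
    [[0,0,-0.0125],[0,0,0]],
    [[0,0,-0.025],[0,0,0]],
    [[0,0,-0.0375],[0,0,0]],
    [[0,0,-0.05],[0,0,0]],
    [[0,0,-0.0625],[0,0,0]],
    [[0,0,-0.075],[0,0,0]],
    [[0,0,-0.0875],[0,0,0]],
    [[0,0,-0.1],[0,0,0]],
    [[0,0,-0.1],[0,0,0]],
    [[0,0,-0.1],[0,0,0]]
  ]
}}

```text
t: 5.8
tool_pos: [557.9, -147.0, 161.8]
tcp_rot: [[-0.999, 0.04, 0.001], [0.04, 0.999, -0.0], [-0.001, -0.0, -1.0]]
ft_force: [0.1, 0.3, -0.4]
width: 11.5
grip_force: 50.0
```

```bash
python3 - <<'E'
from fit import *
o=togo((505,169.6,161),-.31)
z=o['tool_pos'][2]+19-90
s=shot('scene'); t=shot('top'); ws=(190,150,310,300); print('z',z)
pickle.dump(s,open('s4.pkl','wb'));pickle.dump(t,open('t4.pkl','wb'))
P=[BODY[0],BODY[1]]+bodyp(-.3)[3:]+FOOT
print(fit([s],P,(557,-149,-.04),z,[ws]))
im=overlay(s,bodyp(-.3)+FOOT,(557,-149,z,-.04),ws,'',4)
wt=(300,150,400,260); im2=overlay(t,bodyp(-.3),(558,-147,z,-.04),wt,'',3)
c=np.zeros((600,800,3),np.uint8);c[:,:480]=im;c[:330,480:780]=im2;cv2.imwrite('pics/s4z.png',c)
E
```

```text
shift [ 65.4 314.2   0.7] turn [-0.     0.001  0.27 ] [-1.000e-03 -0.000e+00 -2.871e+00] t 5.8 pos [ 557.9 -147.   161.8] F [ 0.1  0.3 -0.4] w 11.5 g 50.0 j [-0.32  0.38  1.47  0.    1.29 -1.85]
z 90.77462638561701
(array([ 5.57894e+02, -1.50511e+02, -3.60000e-02]), np.float64(0.377))
```

View pics/s4z.png

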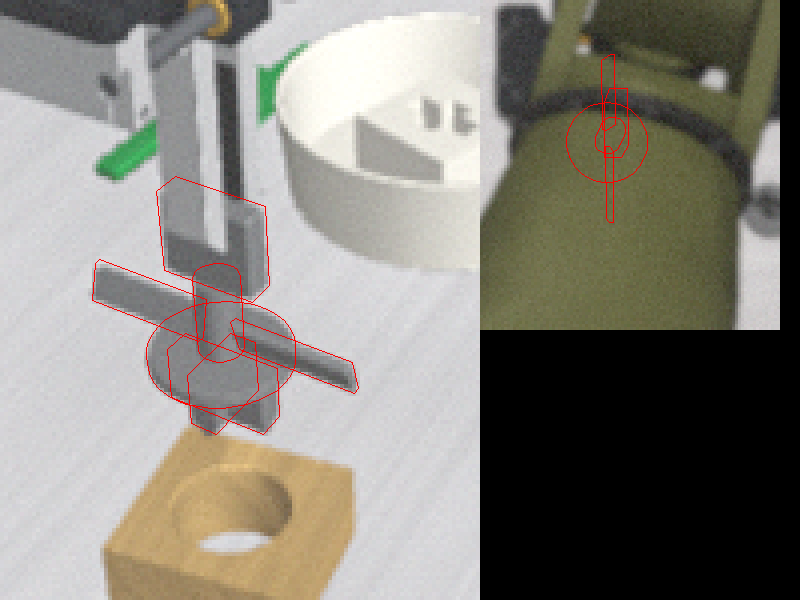

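In the tool's units: 315 mm / 800 = 0.3938, 290 mm / 800 = 0.3625, 0.27 rad / 3.1416 = 0.0859.

Call:
{"method": "jog_arm", "body": {
  "plan": [
    [[0.005,0.025,0],[0,0,0.0095]],
    [[0.0138,0.065,0],[0,0,0.0191]],
    [[0.0225,0.1075,0],[0,0,0.0286]],
    [[0.0313,0.15,0],[0,0,0.0382]],
    [[0.0413,0.195,0],[0,0,0.0477]],
    [[0.05,0.2375,0],[0,0,0.0573]],
    [[0.06,0.2825,0],[0,0,0.0668]],
    [[0.0688,0.325,0],[0,0,0.0764]],
    [[0.0775,0.3625,0],[0,0,0.0859]],
    [[0.0838,0.3938,0],[0,0,0.0859]]
  ]
}}

```text
t: 6.73
tool_pos: [502.3, 172.5, 160.8]
tcp_rot: [[-0.952, 0.306, -0.001], [0.306, 0.952, -0.0], [0.001, -0.0, -1.0]]
ft_force: [0.7, 0.1, -0.2]
width: 11.4
grip_force: 50.0
```

In the tool's units: 15 mm / 800 = 0.0188, 12 mm / 800 = 0.015.

Call:
{"method": "jog_arm", "body": {
  "plan": [
    [[0,0,0],[0,0,0]],
    [[0,0,0],[0,0,0]],
    [[0,0,0],[0,0,0]],
    [[0,0,0.0038],[0,0,0]],
    [[0,0,0.0075],[0,0,0]],
    [[0,0,0.0113],[0,0,0]],
    [[0,0,0.015],[0,0,0]],
    [[0,0,0.0188],[0,0,0]],
    [[0,0,0.0188],[0,0,0]],
    [[0,0,0.0188],[0,0,0]]
  ]
}}

```text
t: 7.57
tool_pos: [503.3, 170.4, 146.2]
tcp_rot: [[-0.952, 0.305, -0.0], [0.305, 0.952, -0.0], [0.0, -0.0, -1.0]]
ft_force: [-0.4, 0.4, -0.3]
width: 11.7
grip_force: 50.0
```

```bash
python3 - <<'E'
from fit import *
o=togo((503.5,170.3,146),-.31)
z=o['tool_pos'][2]+19-90; p=o['tool_pos']
s=shot('scene'); ws=(245,90,365,225); pickle.dump(s,open('s5.pkl','wb'))
P=[BODY[0],BODY[1]]+bodyp(-.3)[3:]
print('z',z,fit([s],P,(p[0],p[1]-3,-.31),z,[ws]))
s0=pickle.load(open('scene0.pkl','rb'))
a=overlay(s,P+FOOT,(p[0],p[1]-3,z,-.31),ws,'',4)
c=overlay(s0,[cross(),[[-35,-35,0],[35,-35,0],[35,35,0],[-35,35,0]]],(504,167.5,45,-.31),(270,145,340,200),'',5,False)
im=np.zeros((540,840,3),np.uint8);im[:,:480]=a;im[:275,480:830]=c;cv2.imwrite('pics/s5.png',im[:,:800])
E
```

```text
shift [-0.3  0.   0.2] turn [-0. -0.  0.] [ 0.    -0.    -3.142] t 7.57 pos [503.3 170.4 146.2] F [-0.4  0.4 -0.3] w 11.7 g 50.0 j [ 0.26  0.29  1.62 -0.    1.23 -1.  ]
z 75.1538995449146 (array([ 5.03723e+02,  1.65828e+02, -3.08000e-01]), np.float64(0.509))
```

View pics/s5.png

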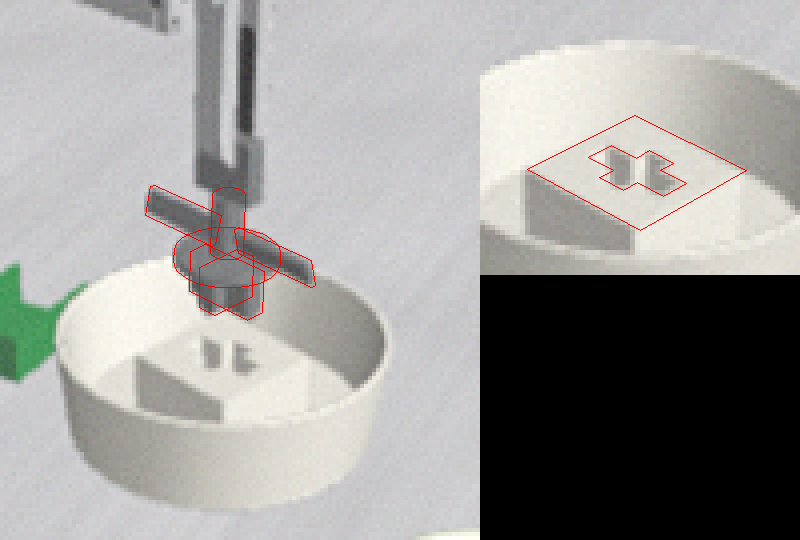

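In the tool's units: 37 mm / 800 = 0.0463, 35 mm / 800 = 0.0438.

Call:
{"method": "jog_arm", "body": {
  "plan": [
    [[0,0,0.0063],[0,0,0]],
    [[0,0,0.0125],[0,0,0]],
    [[0,0,0.0188],[0,0,0]],
    [[0,0,0.025],[0,0,0]],
    [[0,0,0.0313],[0,0,0]],
    [[0,0,0.0363],[0,0,0]],
    [[0,0,0.0388],[0,0,0]],
    [[0,0,0.0413],[0,0,0]],
    [[0,0,0.0438],[0,0,0]],
    [[0,0,0.0463],[0,0,0]]
  ]
}}

```text
t: 8.45
tool_pos: [503.4, 170.5, 109.3]
tcp_rot: [[-0.952, 0.305, 0.0], [0.305, 0.952, 0.0], [-0.0, 0.0, -1.0]]
ft_force: [0.8, 0.3, -0.9]
width: 11.6
grip_force: 50.0
```

In the tool's units: 10 mm / 800 = 0.0125, 9 mm / 800 = 0.0113.

Call:
{"method": "jog_arm", "body": {
  "plan": [
    [[0,0,0.0013],[0,0,0]],
    [[0,0,0.0025],[0,0,0]],
    [[0,0,0.0038],[0,0,0]],
    [[0,0,0.005],[0,0,0]],
    [[0,0,0.0063],[0,0,0]],
    [[0,0,0.0075],[0,0,0]],
    [[0,0,0.0088],[0,0,0]],
    [[0,0,0.01],[0,0,0]],
    [[0,0,0.0113],[0,0,0]],
    [[0,0,0.0125],[0,0,0]]
  ]
}}

```text
t: 9.28
tool_pos: [503.3, 170.5, 99.2]
tcp_rot: [[-0.952, 0.305, -0.0], [0.305, 0.952, -0.0], [0.0, -0.0, -1.0]]
ft_force: [-0.0, 0.6, -1.3]
width: 11.7
grip_force: 50.0
```

In the tool's units: 12 mm / 800 = 0.015, 11.5 mm / 800 = 0.0144.

Call:
{"method": "jog_arm", "body": {
  "plan": [
    [[0,0,0.0019],[0,0,0]],
    [[0,0,0.0038],[0,0,0]],
    [[0,0,0.0056],[0,0,0]],
    [[0,0,0.0075],[0,0,0]],
    [[0,0,0.0094],[0,0,0]],
    [[0,0,0.0113],[0,0,0]],
    [[0,0,0.0131],[0,0,0]],
    [[0,0,0.0144],[0,0,0]],
    [[0,0,0.015],[0,0,0]],
    [[0,0,0.015],[0,0,0]]
  ]
}}

```text
t: 10.12
tool_pos: [503.4, 170.5, 87.5]
tcp_rot: [[-0.952, 0.305, 0.0], [0.305, 0.952, 0.0], [-0.0, 0.0, -1.0]]
ft_force: [-0.8, -0.4, 4.9]
width: 11.8
grip_force: 50.0
```

Spring force shows (4.9 N); press further until the collar seats.

In the tool's units: 2 mm / 800 = 0.0025, 1.6 mm / 800 = 0.002.

Call:
{"method": "jog_arm", "body": {
  "plan": [
    [[0,0,0.0005],[0,0,0]],
    [[0,0,0.001],[0,0,0]],
    [[0,0,0.0015],[0,0,0]],
    [[0,0,0.002],[0,0,0]],
    [[0,0,0.0025],[0,0,0]],
    [[0,0,0.0025],[0,0,0]],
    [[0,0,0.0025],[0,0,0]],
    [[0,0,0.0025],[0,0,0]],
    [[0,0,0.0025],[0,0,0]],
    [[0,0,0.0025],[0,0,0]]
  ]
}}

```text
t: 10.95
tool_pos: [503.6, 170.5, 86.2]
tcp_rot: [[-0.952, 0.305, 0.001], [0.305, 0.952, 0.0], [-0.001, 0.0, -1.0]]
ft_force: [-2.4, -1.2, 12.0]
width: 11.6
grip_force: 50.0
```

In the tool's units: 0.6 mm / 800 = 0.0008, 0.3 mm / 800 = 0.0004.

Call:
{"method": "jog_arm", "body": {
  "plan": [
    [[0,0,0.0004],[0,0,0]],
    [[0,0,0.0008],[0,0,0]],
    [[0,0,0.0008],[0,0,0]],
    [[0,0,0.0008],[0,0,0]],
    [[0,0,0.0008],[0,0,0]],
    [[0,0,0.0008],[0,0,0]],
    [[0,0,0.0008],[0,0,0]],
    [[0,0,0.0008],[0,0,0]],
    [[0,0,0.0008],[0,0,0]],
    [[0,0,0.0008],[0,0,0]]
  ]
}}

```text
t: 11.78
tool_pos: [503.7, 170.5, 86.2]
tcp_rot: [[-0.952, 0.305, 0.002], [0.305, 0.952, 0.0], [-0.001, 0.001, -1.0]]
ft_force: [-4.8, -2.4, 19.2]
width: 11.4
grip_force: 50.0
```

```bash
python3 - <<'E'
from fit import *
o=togo((503.5,170.4,86),-.31)
s=shot('scene'); cv2.imwrite('pics/s6.png',overlay(s,[BODY[0]],(503,167,15,-.31),(255,110,355,220),'',5))
E
```

```text
shift [ 0.2 -0.2  0.2] turn [0.001 0.001 0.   ] [-2.000e-03  1.000e-03 -3.141e+00] t 11.78 pos [503.7 170.5  86.2] F [-4.8 -2.4 19.2] w 11.4 g 50.0 j [ 0.26  0.36  1.68 -0.    1.09 -1.  ]
```

View pics/s6.png

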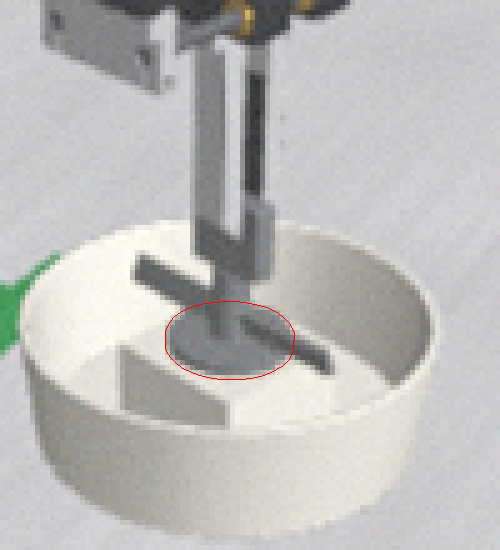

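The collar (230,340) lies flat on the hub. Force rises stiffly (19 N) while z stays at 86.2 mm, so it is seated.

```bash
python3 -c "
from workcell import ctrl
print(ctrl.close_job())"
```

```text
the job is handed in; nothing more can be done
None
```

I put the stirrer back in the feeder hub and handed the job in with the gripper still holding it: collar flat on the hub in the last picture, about 19 N of downward press, 50 N grip, about 12 s used; no verdict came back.

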